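# Tip the cooled nails from the quench ladle into the nail tray

## Task

The copper quench ladle on the iron trivet holds three cooled nails: lift it and carry it level until its pouring lip is low over the wooden nail tray, then tip it over the lip to about 40 degrees and keep it at that angle for two seconds while all three nails slide out into the tray, never tipping it beyond 55 degrees. Bring the ladle level again while still over the tray, then set it gently back on the trivet, standing flat in the middle with nothing left in it, and let go. Leave the tray where it is, and do not disturb the header, the wedges, the hammer or the depth stop.

Things in the scene. Friction and masses are not known exactly. Their poses are not given: they have to be found in the camera images.
- ladle: Copper quench ladle, 0.42 kg (+-15 %): flat-bottomed pan, round at the back (radius 58, walls 36 high, 3 thick, floor 4 thick), open at one side to a straight pouring lip. Origin: centre of the pan's underside. Axes: -x to the lip, -y along the straight handle, z up. Pan and nails are slippery: nails slide on the level floor part from 14-20 deg of tip, over the lip from 26-32 deg.
- lip (a point): Middle of the ladle's pouring lip edge: at x -89, y 0, z 10 mm in the ladle's axes. The edge is 116 mm long, parallel to the handle; the pan floor slopes up by 12 deg over the last 31 mm to it. Tipped slowly with the lip low over the tray, nails land 0 to 60 mm beyond the edge.
- grip (a point): Gripping place on the handle's centre line: x 0, y -95, z 62 mm in the ladle's axes (107 mm above the bench while it stands on the trivet). The handle is a flat-sided level bar 24 mm tall: black iron, 14 mm thick (across x), from y -72 to -118, then oak, 18 mm thick, to y -215. Balance point near y -40, so grip the iron firmly (about 40 N).
- trivet: Square black iron trivet, 140 x 140 mm, 45 mm high, flat top, fixed to the bench. Origin: centre of its underside on the bench; z up. The ladle starts on it and belongs there, its pan centred within about 20 mm; the handle may point any way.
- tray: Open wooden nail tray, loose and heavy (1.4 kg), outside 170 (its x) x 240 (its y) mm, 50 mm high, walls and floor 10 mm thick, empty at the start. Origin: centre of its underside; z up.
- nail1: Hand-forged steel nail, square shank 6.5 mm, 68 mm long, head 14 mm across, 30 g; origin near its middle, its own y points to the head. Lies on the ladle's floor, roughly parallel to the handle.
- nail2: Second nail, the same.
- nail3: Third nail, the same.
- header: Bystander: blued-steel nail header, a flat bar 225 mm long (its x), 34 mm wide, 17 mm high at its domed end, lying loose on the bench between trivet and tray. Origin: under its middle.
- wedge1: Bystander: loose oak tool wedge 120 x 38 x 30 mm. Origin: under its middle.
- wedge2: Bystander: second oak wedge, the same.
- hammer: Bystander: loose hammer, 260 mm long and 26 mm high, lying on the bench farther from the robot than tray and trivet. Origin: under its middle.
- depth_stop: Bystander, fixed: adjustable depth stop, a steel post 212 mm high on a bolted foot 70 x 90 mm, with a collar, a brass clamping knob and a horizontal stop rod at 130 mm that reaches 103 mm out in its -y. Origin: under its foot.
- anvil: Bystander, fixed: squat cast iron nail anvil block, 160 x 130 mm, 95 mm high, with a small chisel on top that reaches 122 mm. Origin: under its middle.
Not all that is in view belongs to the job. There is more than one size of the trivet; the job needs the largest.

How it is judged:
On the way, in this order (a step that is already met when the one before it is completed fails the run):
1. the ladle is held level (within 12 degrees) with its lip low over the tray (edge 30 to 180 mm above the bench) and all three nails still in it (angle between ladle's own z axis and vertical below 0.2094 rad and x of lip in the frame of tray between -0.085 and 0.085 m and y of lip in the frame of tray between -0.12 and 0.12 m and z of lip in the frame of tray between 0.03 and 0.18 m and x of nail1 in the frame of ladle between -0.09 and 0.058 m and y of nail1 in the frame of ladle between -0.058 and 0.058 m and z of nail1 in the frame of ladle between 0 and 0.035 m and x of nail2 in the frame of ladle between -0.09 and 0.058 m and y of nail2 in the frame of ladle between -0.058 and 0.058 m and z of nail2 in the frame of ladle between 0 and 0.035 m and x of nail3 in the frame of ladle between -0.09 and 0.058 m and y of nail3 in the frame of ladle between -0.058 and 0.058 m and z of nail3 in the frame of ladle between 0 and 0.035 m), for 0.2 s.
2. the ladle is tipped over its lip to 40 degrees, give or take 8, with the handle level within 14 degrees and the lip still low over the tray, and kept so for 1.2 s (angle between ladle's own x axis and vertical between 0.733 and 1.0123 rad and angle between ladle's own y axis and vertical between 1.3265 and 1.8151 rad and x of lip in the frame of tray between -0.085 and 0.085 m and y of lip in the frame of tray between -0.12 and 0.12 m and z of lip in the frame of tray between 0.03 and 0.18 m), for 1.2 s.
3. the ladle is level again (within 10 degrees) while still low over the tray, and all three nails lie in the tray (angle between ladle's own z axis and vertical below 0.1745 rad and x of lip in the frame of tray between -0.085 and 0.085 m and y of lip in the frame of tray between -0.12 and 0.12 m and z of lip in the frame of tray between 0.03 and 0.18 m and x of nail1 in the frame of tray between -0.077 and 0.077 m and y of nail1 in the frame of tray between -0.112 and 0.112 m and z of nail1 in the frame of tray between 0.008 and 0.05 m and x of nail2 in the frame of tray between -0.077 and 0.077 m and y of nail2 in the frame of tray between -0.112 and 0.112 m and z of nail2 in the frame of tray between 0.008 and 0.05 m and x of nail3 in the frame of tray between -0.077 and 0.077 m and y of nail3 in the frame of tray between -0.112 and 0.112 m and z of nail3 in the frame of tray between 0.008 and 0.05 m), for 0.2 s.
At the end, for the whole second after the job is handed in: All three nails lie at rest in the tray, which has not been moved more than 25 mm; the empty ladle stands flat on the trivet (upright within 3 degrees, pan centre within 25 mm of the trivet's centre), released and at rest (x of nail1 in the frame of tray between -0.077 and 0.077 m and y of nail1 in the frame of tray between -0.112 and 0.112 m and z of nail1 in the frame of tray between 0.008 and 0.05 m and x of nail2 in the frame of tray between -0.077 and 0.077 m and y of nail2 in the frame of tray between -0.112 and 0.112 m and z of nail2 in the frame of tray between 0.008 and 0.05 m and x of nail3 in the frame of tray between -0.077 and 0.077 m and y of nail3 in the frame of tray between -0.112 and 0.112 m and z of nail3 in the frame of tray between 0.008 and 0.05 m and horizontal distance between ladle and trivet below 0.025 m and z of ladle in the frame of trivet between 0.042 and 0.048 m and angle between ladle's own z axis and vertical below 0.0524 rad and linear speed of ladle below 0.02 m/s and linear speed of each of nail1, nail2, nail3 below 0.03 m/s and contact force between the fingers and ladle below 0.1 N and distance of tray from where it was at the start of the episode below 0.025 m); the robot touches nothing.
It fails at once if the ladle is tipped more than 58 degrees (angle between ladle's own z axis and vertical above 1.0123 rad).
It fails at once if the ladle is tipped more than 20 degrees while its lip is not over the tray (angle between ladle's own z axis and vertical above 0.3491 rad and not (x of lip in the frame of tray between -0.1 and 0.1 m and y of lip in the frame of tray between -0.135 and 0.135 m)).
It fails at once if the ladle falls freely (faster than 0.4 m/s while not held) (linear speed of ladle above 0.4 m/s and contact force between the fingers and ladle below 0.1 N).
It fails at once if the header, a wedge or the hammer is shifted by more than 20 mm (distance of any of header, wedge1, wedge2, hammer from where it was at the start of the episode above 0.02 m).
It fails at once if the depth stop is knocked (more than 8 N) (contact force between depth_stop and anything else above 8 N).
It also fails if it takes over 72 s, if anything falls off the work surface, if the arm or the gripper's body presses on something with over 40 N, if the wrist force passes 120 N, or if a joint passes its speed limit or range.

## Robot

A 6-joint arm with a two-finger parallel gripper is mounted at the origin on the work surface. World frame = base frame: x ahead of the robot, y to its left, z up, the work surface at z = 0. Lengths are in m, angles in rad, forces in N, time in s.
With the tool pointing down it reaches from about 0.275 to 0.85 m from the base axis. Payload 5.2 kg.
Tool frame: the origin (TCP) lies at the very end of the fingers, on their centre line; the grasp point (between the pads) lies 19 mm behind it; z points along the fingers, y is the line along which they close (so a half turn about z gives the same grasp; the last joint's range is limited). The gripper opens to 85 mm and grips with 20 to 120 N. Pads are 22 mm wide; open, the fingers measure 114 mm over their backs; the gripper's body (76 mm by 85 mm) begins 54 mm behind the grasp point. The pads swing forward as they close: fully open they stand 13 mm farther back than shut.
Start: joints at [-1.364, 0.259, 1.535, -0, 1.348, -0.203], TCP at [0.219, -0.504, 0.193] pointing down, gripper open.
Joint ranges: [-3.14, 3.14], [-0.91, 2.08], [0.19, 2.58], [-1.22, 4.36], [0.22, 2.71], [-3.12, 3.12]. Speed limits (rad/s): [2.57, 2.57, 3.14, 3.14, 3.14, 3.14].

## Interface

Orientations are given as a unit quaternion [x, y, z, w].
In Python, from cell import env gives the robot as it stands.
- The arm moves only by the tool jog_arm, never from a script. Its argument "series" is a list of rows, each a list of 3 entries, a list of its own where there are three numbers: the shift along the tool's x, y, z in cm, then the turn, a rotation vector about the tool's x, y, z in degrees, then the closure in counts, from 0 (fully open) to 255 (shut). In form: [[[dx, dy, dz], [rx, ry, rz], claw], ...]. A call has 1 to 12 rows; each row is the pose to reach, as a shift and turn from the pose commanded when the call began, along the tool's axes at that moment; what a row does not reach only later rows make up. A row lasts 1/8 s, in which the tool goes at most 62.5 mm and 10.7 degrees, less where a joint would pass 70% of its speed; a pose out of reach is approached as far as the arm can. A call with a gripper value outside its range is refused whole. The fingers move at their own pace and stop on an object; "force" is the grip in N (left out, the last holds). Time passes only in rows, so rows that repeat a pose let the fingers close. It gives the time, the measured TCP pose, the force, the opening and the grip force at its end, in the units of the state.
- env.sense(): the state, without advancing time (a new reading comes with each control period).
- env.grab_frame(name): name is "side" or "top" or "wrist"; returns (picture, depth): 420x560x3 uint8, blue, green, red; 420x560 float32, m along the optical axis (not along the pixel's ray), 0 where there is no reading.
- env.camera_params(name): a dict with "intrinsics" (3x3 intrinsics, pixels), "rvec" (rotation vector, rad) and "tvec" (3), from world to camera coordinates, as OpenCV has them; the wrist camera has in their place "tool_from_camera" (4x4, takes a point from camera to tool coordinates, whose origin is the TCP and whose axes are the flange's). Camera axes: x right, y down, z forward; pixel columns grow to the right and rows downward; lengths in m; the calibration is good to about 2 mm. The wrist camera is an equidistant fisheye: a pixel r from the principal point sees the ray r / f radians off the axis. A picture is of the moment at which its call begins: read the wrist's pose just before it. camera_params takes no time and is no camera call.
- env.close_job(): hands the job in; it is judged then, once.
The state is a dict: "time": time; "joint_positions": joint angles; "joint_velocities": joint speeds; "joint_torque": joint torques, N m; "tool_pos": TCP position; "ee_rot": TCP orientation; "ft_force": force on the tool from outside, world axes, zero at the start; "wrist_torque": the same for the moment, N m; "width": finger opening in m; "grasp_force": force on a finger pad.
Only numpy, scipy, OpenCV 4.12 (cv2) and the standard library are available. Lean on these libraries where they do the work, as an engineer would, in place of code of your own. Each camera call takes 0.05 s, during which the arm holds its last target. There are 200 camera calls.

## Working session

There is one attempt and no reset: what is moved stays moved. The work goes in short steps, Python scripts to look and compute and a tool call to move; the robot and the scene stay as the last step left them, time stands still between calls to the robot, and variables do not carry over. Pictures are saved under pics/ and viewed, at most 10 in all, crops included, and the job is handed in when it is done.

Besides the shell and the picture viewer there is one more tool, called after "Emit:" as name([rows], argument=value, ...), one row to a line, values as JSON. jog_arm: Moves the arm, as the interface text tells. Its arguments: {"type":"object","properties":{"series":{"type":"array","items":{"type":"array"}},"force":{"type":"number"}},"required":["series"]}

```bash
mkdir -p pics; ls
cat > h.py <<'E'
import numpy as np, cv2
from cell import env
from scipy.spatial.transform import Rotation as R
def cam(n):
    p=env.camera_params(n); return np.array(p["intrinsics"]),cv2.Rodrigues(np.array(p["rvec"],float))[0],np.array(p["tvec"],float).ravel()
def pts(n,d):
    K,Rm,t=cam(n); v,u=np.mgrid[0:d.shape[0],0:d.shape[1]]
    c=np.stack([(u-K[0,2])/K[0,0]*d,(v-K[1,2])/K[1,1]*d,d],-1)
    return (c-t)@Rm      # world points
def ray(n,u,v,z):
    K,Rm,t=cam(n); o=-Rm.T@t; d=Rm.T@np.linalg.solve(K,[u,v,1.]); return o+d*(z-o[2])/d[2]
E
python3 - <<'E'
from h import *
for n in("top","side"):
    im,d=env.grab_frame(n); cv2.imwrite(f"pics/{n}0.png",im); np.save(f"{n}0.npy",d)
    K,Rm,t=cam(n); print(n,K[0,0],-Rm.T@t)
print(env.sense())
E
```

```text
pics
top 432.4711754994189 [0.45490673 0.00557068 1.32612891]
side 497.3727022535641 [0.06071721 0.95801378 0.8148942 ]
{'time': 0.1, 'joint_positions': array([-1.36380204e+00,  2.59272363e-01,  1.53595758e+00,  2.13944141e-06,
        1.34802572e+00, -2.02785908e-01]), 'joint_velocities': array([ 0.00249139, -0.00106816, -0.00354803, -0.0001583 ,  0.00102884,
       -0.00234433]), 'joint_torque': array([ 2.05931072e-03, -4.46969676e+01, -2.91247451e+01, -2.51648444e-04,
        6.24952212e-03,  1.45233679e-05]), 'tool_pos': array([ 0.21904096, -0.50391517,  0.19176313]), 'ee_rot': array([ 9.79083061e-01,  2.03459253e-01, -7.06543666e-07, -8.31500882e-04]), 'ft_force': array([ 1.1981464 , -0.91730797,  1.09816913]), 'wrist_torque': array([ 0.00943513, -0.07420354, -0.00729689]), 'grasp_force': 0.0, 'width': 0.08551022493386105}
```

View pics/top0.png

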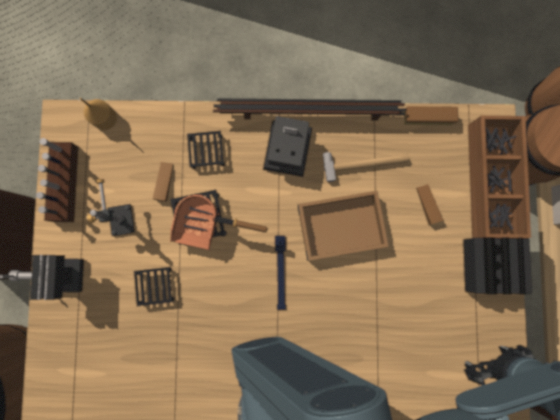

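View pics/side0.png

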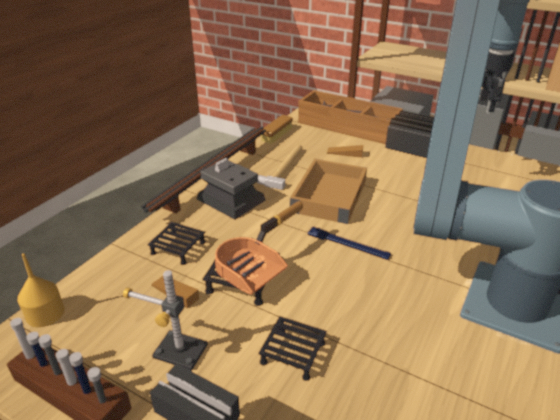

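The top view has the copper ladle at about (195,220), its handle running right to (267,227) and its lip pointing down towards the robot. The tray is at (343,227), the header at (281,272), the anvil at (289,147), the depth stop at (120,218), and the hammer at (365,165). There are three trivets: (207,150), (154,287), and one under the ladle at about (205,215). I'll compare their sizes next.

Run:
```python
from h import *
im=cv2.imread("pics/top0.png"); d=np.load("top0.npy"); P=pts("top",d)
hsv=cv2.cvtColor(im,cv2.COLOR_BGR2HSV)
print("bench z",np.median(P[330:380,60:200,2]))
def rect(name,m,zr,box):
    b=np.zeros(m.shape,bool); x0,y0,x1,y1=box; b[y0:y1,x0:x1]=1
    k=m&b&(P[...,2]>zr[0])&(P[...,2]<zr[1])&(d>0); q=P[k]
    if len(q)<5: print(name,len(q));return q
    r=cv2.minAreaRect((q[:,:2]*1000).astype(np.float32)); print(name,len(q),np.round(r[0],1),np.round(r[1],1),round(r[2],1),"zmed",round(np.median(q[:,2]),4),"zmax",round(np.percentile(q[:,2],98),4)); return q
T=np.ones(d.shape,bool); dark=hsv[...,2]<70
rect("triv A",T,(.02,.06),(180,125,235,175))
rect("triv B",T,(.02,.06),(125,260,185,312))
rect("triv L dark",dark,(.03,.056),(160,180,236,260))
cop=(hsv[...,0]<12)&(hsv[...,1]>110)&(hsv[...,2]>90)
q=rect("copper",cop,(.04,.12),(160,180,225,260))
rect("copper rim",cop,(.074,.095),(160,180,225,260))
q=rect("handle",T,(.105,.135),(200,200,285,245))
rect("handle oak",~dark,(.105,.135),(225,200,285,245))
rect("tray rim",T,(.044,.056),(285,180,400,270))
rect("tray floor",T,(.004,.02),(312,208,375,248))
rect("header",T,(.006,.03),(270,228,296,318))
rect("hammer",T,(.006,.04),(318,145,415,185))
rect("stop",T,(.1,.25),(80,170,150,245))
rect("stop rod etc",T,(.1,.15),(80,170,150,245))
rect("anvil",T,(.08,.14),(255,105,322,185))
rect("wedge1",T,(.01,.04),(145,155,180,205)); rect("wedge2",T,(.01,.04),(410,180,450,230))
c=im[170:290,150:310]; cv2.imwrite("pics/c1.png",cv2.resize(c,None,fx=5,fy=5,interpolation=cv2.INTER_CUBIC))
```

```text
bench z -0.0006169966467892011
triv A 791 [785.4 225.7] [107.  106.2] 5.3 zmed 0.0326 zmax 0.0377
triv B 905 [368.6 369.4] [105.  107.1] 6.7 zmed 0.0331 zmax 0.0384
triv L dark 254 [574.2 238.9] [135.  139.5] 11.5 zmed 0.044 zmax 0.0502
copper 1674 [566.8 247.7] [130.2 155.6] 78.3 zmed 0.0496 zmax 0.084
copper rim 189 [575.3 238. ] [125.3 119.9] 70.8 zmed 0.0811 zmax 0.0865
handle 314 [547.3 100.9] [142.4  26.1] 75.4 zmed 0.1169 zmax 0.1233
handle oak 239 [542.9  84. ] [107.5  26.1] 75.4 zmed 0.1165 zmax 0.1231
tray rim 916 [ 554.3 -191.4] [170.2 241.3] 10.3 zmed 0.049 zmax 0.0545
tray floor 2404 [ 549.3 -200.1] [120.  191.6] 0.5 zmed 0.0093 zmax 0.0147
header 540 [418.  -20.9] [ 65.3 231.5] 89.5 zmed 0.0095 zmax 0.0173
hammer 882 [ 741.7 -266.7] [267.8 110.2] 89.9 zmed 0.0227 zmax 0.0291
stop 425 [607.1 502.8] [119.   61.7] 11.5 zmed 0.1383 zmax 0.2114
stop rod etc 337 [607.1 502.8] [119.   61.7] 11.5 zmed 0.1353 zmax 0.1467
anvil 1571 [795.3 -26.7] [100.  137.2] 79.7 zmed 0.0938 zmax 0.1089
wedge1 416 [680.7 337.9] [ 75.9 126.8] 84.5 zmed 0.0195 zmax 0.0299
wedge2 428 [ 623.1 -461.9] [117.2  41.4] 17.9 zmed 0.0193 zmax 0.0307
```

View pics/c1.png

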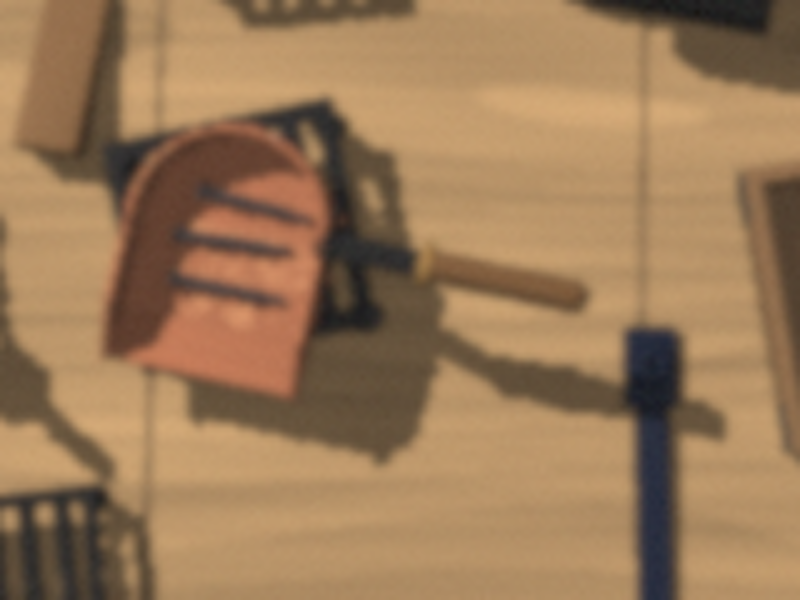

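Sizes: trivets A (207,150) and B (154,287) measure about 106 mm and stand 38 mm high. The one under the ladle measures about 140 mm and stands 45 mm high, so it is the largest and the one wanted. The crop confirms this: the black corners of the bigger trivet show around the pan. It also shows three nails parallel to the handle and the lip at the lower left. The handle line gives a ladle yaw of about -14.6° and puts the grip near (0.56, 0.148).

```bash
cat >> h.py <<'E'
def Rt(yaw,tilt=0):  # tool rotation for ladle yaw (deg), tilt over lip (deg): tool x=ladle y, y=ladle x, z=-ladle z
    L=R.from_euler("z",yaw,degrees=True)*R.from_euler("y",-tilt,degrees=True)
    return L*R.from_matrix([[0,1,0],[1,0,0],[0,0,-1]])
def plan(p,Rtgt,s=None,p0=None,R0=None):
    s=s or env.sense(); p0=s["tool_pos"] if p0 is None else np.array(p0); R0=R.from_quat(s["ee_rot"]) if R0 is None else R0
    return np.round(R0.inv().apply(np.array(p)-p0)*100,2),np.round((R0.inv()*Rtgt).as_rotvec(degrees=True),1)
E
python3 - <<'E'
from h import *
# handle refined line fit: iron + oak top edge, and pan rim circle
im=cv2.imread("pics/top0.png"); d=np.load("top0.npy"); P=pts("top",d)
k=np.zeros(d.shape,bool);k[200:245,200:285]=1;k&=(P[...,2]>.105)&(P[...,2]<.135);q=P[k][:,:2]
vx,vy,x0,y0=cv2.fitLine(q.astype(np.float32),cv2.DIST_HUBER,0,.001,.001).ravel(); print("handle",vx,vy,x0,y0,np.degrees(np.arctan2(vy,vx)))
a=np.array([.5595,.1478]); print(plan([*a,.20],Rt(-14.6)))
E
```

```text
handle 0.20385998 0.97900003 0.5475523 0.09886104 78.23722
(array([ 57.19, -46.21,  -0.73]), array([ -0.1,  -0.1, -51.9]))
```

Emit:
jog_arm([
  [[4,-3,-1],[0,0,-4],0],
  [[9,-7,-1],[0,0,-8],0],
  [[14,-11,-1],[0,0,-13],0],
  [[19,-15,-1],[0,0,-17],0],
  [[24,-19,-1],[0,0,-22],0],
  [[29,-23,-1],[0,0,-26],0],
  [[34,-27,-1],[0,0,-30],0],
  [[39,-31.5,-1],[0,0,-35],0],
  [[44,-35.5,-1],[0,0,-40],0],
  [[49,-39.5,-1],[0,0,-44],0],
  [[53,-43,-1],[0,0,-48],0],
  [[55.5,-45,-1],[0,0,-50],0],
], force=45)

```text
time: 1.6
tool_pos: [0.5493, 0.1323, 0.2019]
ee_rot: [0.8, 0.6, -0.0, -0.0]
ft_force: [0.0, -1.1, -0.3]
width: 0.0854
grasp_force: 0.0
```

Run:
```python
from h import *
s=env.sense(); print(s["time"],s["tool_pos"],s["ee_rot"]); im,d=env.grab_frame("wrist"); cv2.imwrite("pics/w1.png",im); np.save("w1.npy",d); np.savez("w1s.npz",p=s["tool_pos"],q=s["ee_rot"])
p=env.camera_params("wrist"); print(p)
im,d=env.grab_frame("top"); cv2.imwrite("pics/top1.png",im)
```

```text
1.6 [0.54925894 0.13227597 0.2019246 ] [ 8.00251600e-01  5.99664235e-01 -2.20358520e-04 -3.64941117e-04]
{'intrinsics': array([[325.1922621 ,   0.        , 277.75236858],
       [  0.        , 325.1922621 , 209.39065307],
       [  0.        ,   0.        ,   1.        ]]), 'tool_from_camera': array([[-3.10788238e-04, -9.54790428e-01, -2.97279568e-01,
         7.58167750e-02],
       [ 9.99999879e-01, -1.83439830e-04, -4.56276252e-04,
        -4.41269160e-04],
       [ 3.81115285e-04, -2.97279674e-01,  9.54790370e-01,
        -1.80832304e-01],
       [ 0.00000000e+00,  0.00000000e+00,  0.00000000e+00,
         1.00000000e+00]])}
```

View pics/w1.png

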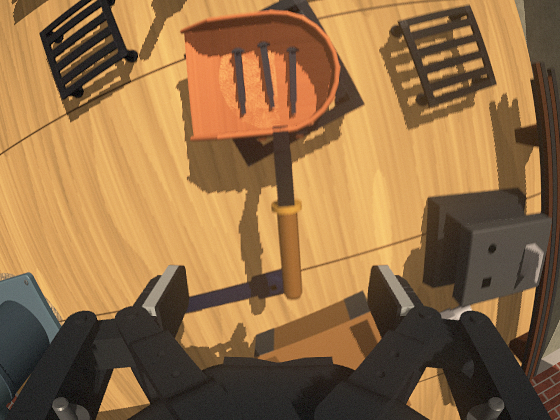

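The wrist view shows the pan at the top, centred near (265,80), with three nails at about (240..292,75). The iron bar runs from (281,130) to the ferrule at (286,207), then oak to (292,298), and the handle lies between the open fingers. Next I'll measure the handle line and ends in this view.

```bash
cat >> h.py <<'E'
def wpts(d,p,q):
    c=env.camera_params("wrist"); K=c["intrinsics"]; T=np.array(c["tool_from_camera"])
    v,u=np.mgrid[0:d.shape[0],0:d.shape[1]]; x=(u-K[0,2])/K[0,0]; y=(v-K[1,2])/K[1,1]; th=np.hypot(x,y)+1e-9
    ray=np.stack([np.tan(th)*x/th,np.tan(th)*y/th,np.ones_like(th)],-1)
    c=ray*d[...,None]; t=c@T[:3,:3].T+T[:3,3]
    return R.from_quat(q).apply(t.reshape(-1,3)).reshape(t.shape)+p
E
python3 - <<'E'
from h import *
im=cv2.imread("pics/w1.png"); d=np.load("w1.npy"); z=np.load("w1s.npz"); P=wpts(d,z["p"],z["q"]); hsv=cv2.cvtColor(im,cv2.COLOR_BGR2HSV)
k=np.zeros(d.shape,bool);k[120:305,262:310]=1;k&=(P[...,2]>.112)&(P[...,2]<.126)
k=cv2.erode(k.astype(np.uint8),None).astype(bool)
q=P[k]; vx,vy,x0,y0=cv2.fitLine(q[:,:2].astype(np.float32),cv2.DIST_HUBER,0,.001,.001).ravel(); u=np.array([vx,vy])*np.sign(vy); c=np.array([x0,y0])
s=(q[:,:2]-c)@u; n=(q[:,:2]-c)@[u[1],-u[0]]
print("handle",u,np.degrees(np.arctan2(u[1],u[0])),c,"zmed",np.median(q[:,2]))
for lab,m in(("iron",hsv[...,2]<75),("oak",(hsv[...,2]>75))):
    ss=(P[k&m][:,:2]-c)@u; nn=(P[k&m][:,:2]-c)@[u[1],-u[0]]; lo,hi=np.percentile(ss,[1,99]); print(lab,len(ss),c+u*lo,c+u*hi,hi-lo,np.percentile(nn,[2,50,98]))
# rim circle: copper above 74mm
cop=(hsv[...,0]<14)&(hsv[...,1]>110)&(P[...,2]>.077)&(P[...,2]<.086); cop[160:]=0; cop[:,:180]=0;cop[:,350:]=0
q=P[cop][:,:2]; org=c+u*(lo*0); L=np.array([[u[1],-u[0]],u])
e=(q-c)@L.T; print("rim in ladle axes rel c: x",np.percentile(e[:,0],[1,99]),"y",np.percentile(e[:,1],[1,99]),len(q))
E
```

```text
handle [0.20017742 0.9797597 ] 78.45266 [0.5498233  0.10670207] zmed 0.11800807254674821
iron 485 [0.55462898 0.13022335] [0.56287275 0.17057212] 0.04118232050791014 [-0.00550658 -0.00071551  0.00599622]
oak 1717 [0.53568819 0.03751848] [0.55860967 0.14970665] 0.11450580971832808 [-0.00760938  0.00027434  0.00735703]
rim in ladle axes rel c: x [-0.06451606  0.05815854] y [0.07870953 0.19582223] 1815
```

Run:
```python
from h import *
s=env.sense(); print(s["tool_pos"],s["time"])
for z in(.2,.088): print(plan([.5586,.1498,z],Rt(-11.55)))
```

```text
[0.5496484  0.13305843 0.20156654] 1.7
(array([1.86, 0.39, 0.16]), array([-0.1, -0.1, -4.7]))
(array([ 1.85,  0.4 , 11.36]), array([-0.1, -0.1, -4.7]))
```

Emit:
jog_arm([
  [[1.0,0.2,0.2],[0,0,-3],0],
  [[1.85,0.4,1],[0,0,-4.7],0],
  [[1.85,0.4,3],[0,0,-4.7],0],
  [[1.85,0.4,5],[0,0,-4.7],0],
  [[1.85,0.4,7],[0,0,-4.7],0],
  [[1.85,0.4,9],[0,0,-4.7],0],
  [[1.85,0.4,10.5],[0,0,-4.7],0],
  [[1.85,0.4,11.4],[0,0,-4.7],0],
  [[1.85,0.4,11.4],[0,0,-4.7],0],
  [[1.85,0.4,11.4],[0,0,-4.7],0],
])

```text
time: 2.95
tool_pos: [0.5586, 0.146, 0.0892]
ee_rot: [0.776, 0.631, 0.0, 0.0]
ft_force: [-0.2, 0.4, 0.5]
width: 0.0851
grasp_force: 0.0
```

Run:
```python
from h import *
s=env.sense(); p,q=s["tool_pos"],s["ee_rot"]; print(p,q,s["ft_force"]); im,d=env.grab_frame("wrist"); P=wpts(d,p,q); hsv=cv2.cvtColor(im,cv2.COLOR_BGR2HSV); cv2.imwrite("pics/w2.png",im)
k=(P[...,2]>.112)&(P[...,2]<.126); 
t=R.from_quat(q).inv().apply(P.reshape(-1,3)-p).reshape(P.shape)
k&=(abs(t[...,1])<.02)&(hsv[...,2]<90); k=cv2.erode(k.astype(np.uint8),None).astype(bool)
a=t[k]; print("iron in tool x,y mm",np.percentile(a[:,0],[1,50,99])*1e3,np.percentile(a[:,1],[2,50,98])*1e3,len(a), np.polyfit(a[:,0],a[:,1],1))
```

```text
[0.55855535 0.14600906 0.08916675] [7.76149757e-01 6.30548323e-01 4.92776396e-04 3.51434526e-04] [-0.16485063  0.38441683  0.47184274]
iron in tool x,y mm [-69.73515778   2.6374299   25.00036177] [-6.85389559 -0.9186945   5.60006906] 2135 [ 0.03015008 -0.00063071]
```

View pics/w2.png

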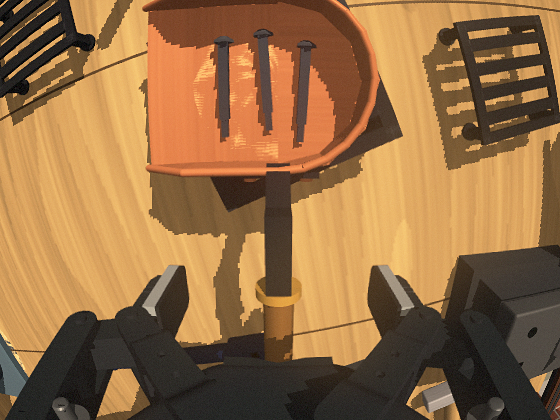

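The handle is centred between the fingers at column 278 and the ferrule is at (278,290), so the grasp is on the iron. I'll shift 3 mm towards the pan and close.

Emit:
jog_arm([
  [[0.3,0,0.05],[0,0,0],0],
  [[0.3,0,0.05],[0,0,0],80],
  [[0.3,0,0.05],[0,0,0],160],
  [[0.3,0,0.05],[0,0,0],255],
  [[0.3,0,0.05],[0,0,0],255],
  [[0.3,0,0.05],[0,0,0],255],
  [[0.3,0,0.05],[0,0,0],255],
  [[0.3,0,0.05],[0,0,0],255],
], force=45)

```text
time: 4.0
tool_pos: [0.5586, 0.1489, 0.088]
ee_rot: [0.776, 0.631, -0.0, -0.0]
ft_force: [0.3, -0.2, -0.1]
width: -0.0003
grasp_force: 0.0
```

Run:
```python
from h import *
s=env.sense(); print(s["width"],s["grasp_force"],s["tool_pos"])
im,d=env.grab_frame("wrist"); im2,d2=env.grab_frame("side")
a=im; b=cv2.resize(im2[190:330,150:340],(560,413)); b=cv2.copyMakeBorder(b,0,7,0,0,cv2.BORDER_CONSTANT)
cv2.imwrite("pics/w3.png",cv2.resize(np.hstack([a,b]),(800,300)))
```

```text
-0.0003429531846904432 0.0 [0.55861926 0.1489322  0.08800892]
```

View pics/w3.png

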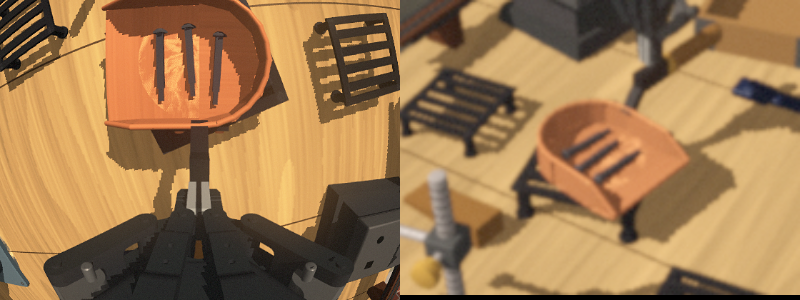

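Run:
```python
from h import *
s=env.sense(); p,q=s["tool_pos"],s["ee_rot"]; im,d=env.grab_frame("wrist"); P=wpts(d,p,q)
t=R.from_quat(q).inv().apply(P.reshape(-1,3)-p).reshape(P.shape)
for c in(262,270,276,279,283,290):
  print(c,[(r,*np.round(t[r,c]*1e3).astype(int),im[r,c].mean().astype(int)) for r in range(215,330,10)])
print(s["joint_positions"])
im2,d2=env.grab_frame("side"); S=pts("side",d2); k=(S[...,2]>.07)&(S[...,2]<.3)&(np.hypot(S[...,0]-p[0],S[...,1]-p[1])<.03)
v,u=np.nonzero(k); print("side near TCP: z range",S[k][:,2].min(),S[k][:,2].max(),u.min(),u.max(),v.min(),v.max())
```

```text
262 [(215, np.int64(-13), np.int64(-14), np.int64(89), np.int64(94)), (225, np.int64(-23), np.int64(-15), np.int64(89), np.int64(97)), (235, np.int64(-32), np.int64(-15), np.int64(89), np.int64(96)), (245, np.int64(-41), np.int64(-15), np.int64(88), np.int64(181)), (255, np.int64(-52), np.int64(-15), np.int64(90), np.int64(177)), (265, np.int64(7), np.int64(-8), np.int64(-46), np.int64(50)), (275, np.int64(11), np.int64(-7), np.int64(-63), np.int64(122)), (285, np.int64(11), np.int64(-7), np.int64(-71), np.int64(151)), (295, np.int64(13), np.int64(-6), np.int64(-81), np.int64(54)), (305, np.int64(12), np.int64(-6), np.int64(-86), np.int64(52)), (315, np.int64(12), np.int64(-6), np.int64(-92), np.int64(48)), (325, np.int64(16), np.int64(-5), np.int64(-104), np.int64(38))]
270 [(215, np.int64(22), np.int64(-5), np.int64(-18), np.int64(44)), (225, np.int64(21), np.int64(-4), np.int64(-30), np.int64(53)), (235, np.int64(16), np.int64(-4), np.int64(-30), np.int64(57)), (245, np.int64(11), np.int64(-4), np.int64(-31), np.int64(59)), (255, np.int64(11), np.int64(-4), np.int64(-43), np.int64
[... 2982 characters left out ...]
4(-31), np.int64(62)), (255, np.int64(11), np.int64(5), np.int64(-43), np.int64(157)), (265, np.int64(11), np.int64(5), np.int64(-53), np.int64(148)), (275, np.int64(11), np.int64(4), np.int64(-63), np.int64(146)), (285, np.int64(11), np.int64(4), np.int64(-72), np.int64(150)), (295, np.int64(12), np.int64(4), np.int64(-80), np.int64(51)), (305, np.int64(12), np.int64(4), np.int64(-87), np.int64(50)), (315, np.int64(12), np.int64(4), np.int64(-92), np.int64(51)), (325, np.int64(12), np.int64(3), np.int64(-98), np.int64(45))]
[6.77104576e-02 3.96370243e-01 1.60836063e+00 1.15115888e-05
 1.13692036e+00 2.73948892e-01]
side near TCP: z range 0.0791216685127826 0.2994136632548231 256 280 159 241
```

The wrist depth puts the shut pads entirely above the handle. Their tips are at tool z of about -40 mm, while the handle top is at -30 mm. So the real fingertips seem to sit about 38 mm behind the reported TCP. I'll check this against the first side picture and a current one.

Run:
```python
from h import *
d=np.load("side0.npy"); S=pts("side",d); k=(np.hypot(S[...,0]-.219,S[...,1]+.504)<.06)&(S[...,2]>.05); v,u=np.nonzero(k)
print("start fingertips z",np.sort(S[k][:,2])[:8], "xy near",S[k][np.argsort(S[k][:,2])[:4]], len(v))
d=np.load("top0.npy"); s=env.sense(); p,q=s["tool_pos"],s["ee_rot"]
im2,d2=env.grab_frame("side"); S=pts("side",d2)
t=R.from_quat(q).inv().apply(S.reshape(-1,3)-p).reshape(S.shape)
k=(abs(t[...,0])<.02)&(abs(t[...,1])<.03)&(t[...,2]>-.2)&(t[...,2]<.02)
for v in range(150,245,4):
    u=np.nonzero(k[v])[0]
    if len(u): print(v,u.min(),u.max(),"tz",np.round(t[v,u,2].min()*1e3),np.round(t[v,u,2].max()*1e3),"ty",np.round(t[v,u,1].min()*1e3),np.round(t[v,u,1].max()*1e3),im2[v,u].mean(0).astype(int))
cv2.imwrite("pics/s4.png",cv2.resize(im2[140:260,200:340],None,fx=5,fy=5,interpolation=cv2.INTER_CUBIC))
```

```text
start fingertips z [0.24261626 0.24501951 0.24529658 0.24541636 0.24560183 0.24674418
 0.24677224 0.24682747] xy near [[ 0.23893775 -0.54949608  0.24261626]
 [ 0.24331071 -0.54014774  0.24501951]
 [ 0.23042386 -0.54696027  0.24529658]
 [ 0.23550666 -0.54362786  0.24541636]] 2437
178 255 257 tz -147.0 -144.0 ty 26.0 30.0 [57 57 59]
182 257 274 tz -157.0 -141.0 ty -28.0 18.0 [42 43 45]
186 257 275 tz -147.0 -132.0 ty -29.0 17.0 [44 45 48]
190 258 275 tz -138.0 -120.0 ty -29.0 17.0 [49 51 54]
194 257 278 tz -125.0 -103.0 ty -26.0 26.0 [46 49 54]
198 256 276 tz -113.0 -92.0 ty -18.0 27.0 [45 49 54]
202 260 274 tz -99.0 -89.0 ty -17.0 12.0 [47 50 57]
206 262 279 tz -95.0 -73.0 ty -29.0 14.0 [62 71 80]
210 262 274 tz -74.0 -61.0 ty -13.0 14.0 [ 90 100 112]
214 263 274 tz -62.0 -54.0 ty -13.0 7.0 [ 93 104 115]
218 263 275 tz -50.0 -32.0 ty -10.0 8.0 [ 86  99 111]
222 263 275 tz -34.0 -22.0 ty -7.0 9.0 [52 67 83]
226 264 275 tz -29.0 -12.0 ty -7.0 -2.0 [35 43 55]
230 266 270 tz -18.0 -11.0 ty -7.0 -5.0 [40 53 70]
234 265 265 tz -7.0 -7.0 ty -5.0 -5.0 [ 57  88 116]
```

View pics/s4.png

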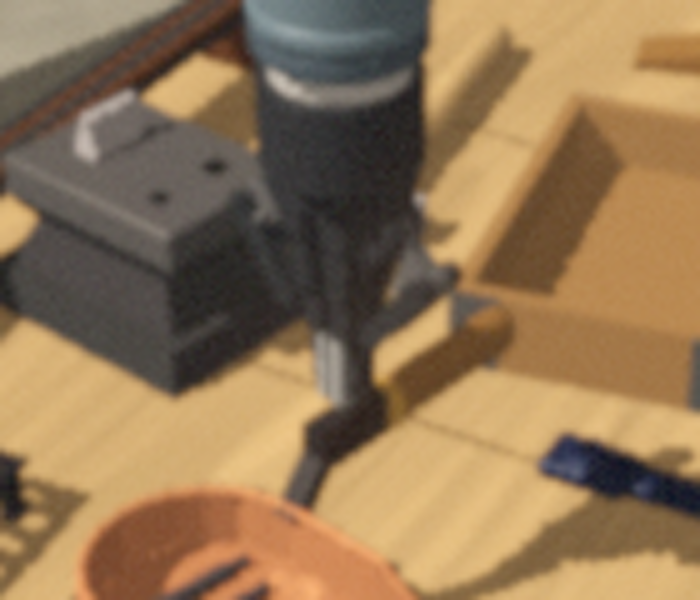

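Both views agree: the real fingertips end about 37 mm behind the reported TCP, with no sideways offset. In the crop the pads stop just above the iron bar, at about (345,400). So the grasp point is about 56 mm behind the reported TCP. I'll open, go 37 mm lower and close again.

Emit:
jog_arm([
  [[0,0,0],[0,0,0],0],
  [[0,0,0],[0,0,0],0],
  [[0,0,0],[0,0,0],0],
  [[0,0,0],[0,0,0],0],
  [[0,0,0],[0,0,0],0],
  [[0,0,1],[0,0,0],0],
  [[0,0,2],[0,0,0],0],
  [[0,0,3],[0,0,0],0],
  [[0,0,3.7],[0,0,0],0],
  [[0,0,3.7],[0,0,0],0],
], force=45)

```text
time: 5.5
tool_pos: [0.558, 0.1489, 0.0501]
ee_rot: [0.776, 0.631, -0.001, -0.001]
ft_force: [0.2, -0.4, 0.7]
width: 0.0855
grasp_force: 0.0
```

Emit:
jog_arm([
  [[0,0,0],[0,0,0],60],
  [[0,0,0],[0,0,0],120],
  [[0,0,0],[0,0,0],180],
  [[0,0,0],[0,0,0],255],
  [[0,0,0],[0,0,0],255],
  [[0,0,0],[0,0,0],255],
  [[0,0,0],[0,0,0],255],
], force=45)

```text
time: 6.38
tool_pos: [0.5589, 0.1489, 0.0513]
ee_rot: [0.776, 0.631, 0.0, 0.0]
ft_force: [-1.5, -0.4, 3.2]
width: 0.013
grasp_force: 46.6
```

Emit:
jog_arm([
  [[0,0,-0.3],[0,0,0],255],
  [[0,0,-0.9],[0,0,0],255],
  [[0,0,-1.8],[0,0,0],255],
  [[0,0,-2.8],[0,0,0],255],
  [[0,0,-3.8],[0,0,0],255],
  [[0,0,-4.8],[0,0,0],255],
  [[0,0,-5.6],[0,0,0],255],
  [[0,0,-6],[0,0,0],255],
  [[0,0,-6],[0,0,0],255],
])

```text
time: 7.5
tool_pos: [0.5588, 0.149, 0.1113]
ee_rot: [0.776, 0.631, 0.0, 0.0]
ft_force: [0.9, 0.1, -4.9]
width: 0.0134
grasp_force: 45.4
```

Run:
```python
from h import *
s=env.sense(); p,q=s["tool_pos"],s["ee_rot"]; print(p,q,s["ft_force"],s["wrist_torque"],s["width"],s["grasp_force"])
im,d=env.grab_frame("wrist"); P=wpts(d,p,q); cv2.imwrite("pics/w5.png",im); Rq=R.from_quat(q)
t=Rq.inv().apply(P.reshape(-1,3)-p).reshape(P.shape); hsv=cv2.cvtColor(im,cv2.COLOR_BGR2HSV)
cop=(hsv[...,0]<14)&(hsv[...,1]>110)&(hsv[...,2]>80); c=np.zeros_like(cop); c[0:180,120:400]=1; cop&=c
a=t[cop]; 
# rim: top z per copper; floor plane fit
fl=cop&(t[...,2]>-.01+.0); 
rim=a[a[:,2]<np.percentile(a[:,2],3)+.004]; print("rim tool xyz pct",np.percentile(rim,[1,50,99],axis=0)*1e3)
m=(abs(t[...,1])<.035)&(t[...,0]>.06)&(t[...,0]<.13)&cop; f=t[m]; z0=np.median(f[:,2]); f=f[abs(f[:,2]-z0)<.005]
A=np.c_[f[:,:2],np.ones(len(f))]; co=np.linalg.lstsq(A,f[:,2],rcond=None)[0]; n=Rq.apply(np.r_[-co[:2],1]); print("floor z",z0,"slope tool deg",np.degrees(np.arctan(co[:2])),"normal world",n/np.linalg.norm(n))
# nails
dk=(hsv[...,2]<90)&(hsv[...,1]<120); dk[150:]=0; dk&=(t[...,2]<z0+.01)&(abs(t[...,1])<.06)
N,l,st,ce=cv2.connectedComponentsWithStats(dk.astype(np.uint8)); print([(st[i,4],np.round(t[l==i].mean(0)*1e3)) for i in range(1,N) if st[i,4]>80])
pr=np.array([.5589,.1489,.0513]); Rr=Rt(-11.55); o=Rr.inv().apply(np.array([.5776,.2429,.045])-pr); print("origin in tool mm",o*1e3)
```

```text
[0.55877717 0.14896242 0.11127655] [7.76151424e-01 6.30546512e-01 2.09698131e-04 1.37488325e-04] [ 0.85230599  0.07216445 -4.91872268] [-0.29292209 -0.03300172  0.00227668] 0.01335537164606334 45.43389916419983
rim tool xyz pct [[  44.41399347   -0.46750464 -180.83106734]
 [  78.92400034   48.11766254  -30.77785036]
 [ 131.17473149   56.73882399  -27.90596106]]
floor z 0.003321160112720226 slope tool deg [0.20547418 0.06366601] normal world [-0.00132325 -0.00323154 -0.9999939 ]
[(np.int32(156), array([124., -10.,  -5.])), (np.int32(714), array([106., -35.,  -4.])), (np.int32(142), array([116.,  18.,  -5.]))]
origin in tool mm [95.84070309 -0.49963083  6.3       ]
```

The ladle is held level with all three nails in it: the floor slope is under 0.3° and the grip force 45 N. Next I'll plan a smooth carry that rises mid-way to clear the anvil, ending with the lip at tray x +30 mm, 85 mm above the bench.

```bash
cat >> h.py <<'E'
TRAY=np.array([.5543,-.1914]); TY=10.3; LIPT=np.array([.096,-.0895,-.003])
def liptgt(tx,ty,z,yaw=TY,tilt=0):
    r=Rt(yaw,tilt); w=np.r_[TRAY+R.from_euler("z",TY,degrees=True).apply([tx,ty,0])[:2],z]
    return w-r.apply(LIPT),r
E
python3 - <<'E'
from h import *
s=env.sense(); p0=s["tool_pos"]; R0=Rt(-11.55); p1,_=liptgt(.030,0,.085); print("end tcp",p1)
N=24; b=(p0,R0)
for i in range(1,N+1):
    t=i/N; u=t**3*(10-15*t+6*t*t); p=p0+(p1-p0)*u; p[2]+=.035*np.sin(np.pi*u)**2+0; r=Rt(-11.55+(TY+11.55)*u)
    if i==13: b=(bp,br)
    print(i,*plan(p,r,s,*b)); bp,br=p,r
E
```

```text
end tcp [ 0.68903927 -0.2644861   0.082     ]
1 [-0.03  0.01  0.  ] [ 0.  0. -0.]
2 [-0.19  0.11  0.01] [ 0.   0.  -0.1]
3 [-0.61  0.34  0.04] [ 0.   0.  -0.4]
4 [-1.34  0.75  0.06] [ 0.   0.  -0.8]
5 [-2.44  1.36  0.04] [ 0.   0.  -1.4]
6 [-3.92  2.18 -0.06] [ 0.   0.  -2.3]
7 [-5.77  3.21 -0.3 ] [ 0.   0.  -3.3]
8 [-7.95  4.42 -0.71] [ 0.   0.  -4.6]
9 [-10.43   5.8   -1.23] [ 0.  0. -6.]
10 [-13.13   7.3   -1.75] [ 0.   0.  -7.6]
11 [-16.     8.9   -2.07] [ 0.   0.  -9.2]
12 [-18.94  10.53  -2.05] [  0.    0.  -10.9]
13 [-3.2   1.05  0.43] [ 0.   0.  -1.7]
14 [-6.32  2.07  1.2 ] [ 0.   0.  -3.4]
15 [-9.26  3.04  2.12] [ 0.   0.  -4.9]
16 [-11.95   3.92   3.03] [ 0.   0.  -6.3]
17 [-14.33   4.7    3.76] [ 0.   0.  -7.6]
18 [-16.33   5.35   4.29] [ 0.   0.  -8.7]
19 [-17.94   5.88   4.62] [ 0.   0.  -9.5]
20 [-19.14   6.27   4.8 ] [  0.    0.  -10.1]
21 [-19.94   6.54   4.89] [  0.    0.  -10.6]
22 [-20.39   6.68   4.93] [  0.    0.  -10.8]
23 [-20.57   6.74   4.94] [  0.    0.  -10.9]
24 [-20.6    6.75   4.95] [  0.    0.  -10.9]
```

Emit:
jog_arm([
  [[-0.2,0.1,-0.2],[0,0,-0.1],255],
  [[-0.6,0.35,-0.6],[0,0,-0.4],255],
  [[-1.35,0.75,-1.1],[0,0,-0.8],255],
  [[-2.45,1.35,-1.6],[0,0,-1.4],255],
  [[-3.9,2.2,-2],[0,0,-2.3],255],
  [[-5.75,3.2,-2.4],[0,0,-3.3],255],
  [[-7.95,4.4,-2.7],[0,0,-4.6],255],
  [[-10.4,5.8,-2.9],[0,0,-6],255],
  [[-13.1,7.3,-3],[0,0,-7.6],255],
  [[-16,8.9,-3],[0,0,-9.2],255],
  [[-18.4,10.2,-3],[0,0,-10.6],255],
  [[-19.5,10.8,-3],[0,0,-11.2],255],
])

```text
time: 9.05
tool_pos: [0.6249, -0.0665, 0.1412]
ee_rot: [0.711, 0.703, 0.0, 0.0]
ft_force: [-0.7, 0.8, -4.6]
width: 0.013
grasp_force: 45.4
```

Run:
```python
from h import *
s=env.sense(); print(s["tool_pos"],s["grasp_force"],s["width"]); p1,r=liptgt(.030,0,.085); print(plan(p1,r,s))
```

```text
[ 0.62488479 -0.06650774  0.1412083 ] 45.43993592262268 0.012972463806376856
(array([-19.71,   6.66,   5.93]), array([  0.,   0., -11.]))
```

Emit:
jog_arm([
  [[-1,0.3,0],[0,0,-0.5],255],
  [[-3,1,0.2],[0,0,-1.6],255],
  [[-5.6,1.9,0.6],[0,0,-3.1],255],
  [[-8.4,2.8,1.3],[0,0,-4.7],255],
  [[-11.2,3.8,2.2],[0,0,-6.2],255],
  [[-13.8,4.6,3.2],[0,0,-7.7],255],
  [[-16,5.4,4.1],[0,0,-8.9],255],
  [[-17.7,6,4.9],[0,0,-9.9],255],
  [[-18.8,6.4,5.5],[0,0,-10.5],255],
  [[-19.4,6.6,5.8],[0,0,-10.9],255],
  [[-19.5,6.65,5.9],[0,0,-11],255],
  [[-19.5,6.65,5.9],[0,0,-11],255],
])

```text
time: 10.55
tool_pos: [0.6888, -0.2591, 0.0823]
ee_rot: [0.64, 0.768, 0.0, -0.0]
ft_force: [-0.1, -0.4, -4.7]
width: 0.0129
grasp_force: 45.5
```

Run:
```python
from h import *
im,_=env.grab_frame("top"); s=env.sense(); print(s["tool_pos"],s["ee_rot"]); print(plan(*liptgt(.030,0,.085),s))
w,_=env.grab_frame("wrist"); c=cv2.resize(im[130:280,230:430],(560,420)); cv2.imwrite("pics/p1.png",cv2.resize(np.hstack([c,w]),(800,300)))
for a in(10,20,30,40): print(a,plan(*liptgt(.03,0,.085,tilt=a),s))
```

```text
[ 0.68888251 -0.25912378  0.08241981] [6.40048678e-01 7.68334345e-01 1.21851605e-04 9.68488525e-05]
(array([-0.53, -0.08,  0.04]), array([ 0. , -0. ,  0.1]))
10 (array([-0.53, -0.16, -1.52]), array([-10. ,  -0. ,   0.1]))
20 (array([-0.53, -0.52, -3.04]), array([-20. ,  -0. ,   0.1]))
30 (array([-0.53, -1.13, -4.47]), array([-30. ,  -0. ,   0.1]))
40 (array([-0.53, -1.98, -5.78]), array([-40. ,  -0. ,   0.1]))
```

View pics/p1.png

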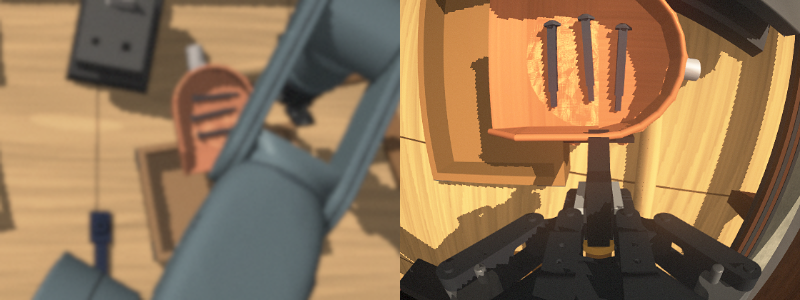

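The lip is over the tray (wrist view: edge at (490,70), tray spanning columns 430–570), the pan is level and all three nails are in it. Now I'll tip slowly about the lip.

Emit:
jog_arm([
  [[-0.2,-0.05,-0.3],[-2,0,0],255],
  [[-0.4,-0.05,-0.6],[-4,0,0],255],
  [[-0.5,-0.1,-1.0],[-6.5,0,0],255],
  [[-0.5,-0.1,-1.4],[-9,0,0],255],
  [[-0.5,-0.2,-1.8],[-11.5,0,0],255],
  [[-0.5,-0.25,-2.2],[-14,0,0],255],
  [[-0.5,-0.35,-2.55],[-16.5,0,0],255],
  [[-0.5,-0.45,-2.9],[-19,0,0],255],
  [[-0.5,-0.6,-3.3],[-21.5,0,0],255],
  [[-0.5,-0.7,-3.7],[-24,0,0],255],
  [[-0.5,-0.85,-3.95],[-26,0,0],255],
  [[-0.5,-1.0,-4.2],[-28,0,0],255],
])

```text
time: 12.15
tool_pos: [0.6794, -0.2665, 0.1248]
ee_rot: [0.621, 0.745, 0.186, 0.156]
ft_force: [-0.4, -0.7, -4.1]
width: 0.0132
grasp_force: 45.6
```

Run:
```python
from h import *
s=env.sense(); print(s["time"],s["tool_pos"],s["ee_rot"],s["grasp_force"],s["width"]); 
r=R.from_quat(s["ee_rot"]); print("tilt",np.degrees(np.arccos(-r.as_matrix()[2,2])))
for a in(32,36,40): print(a,plan(*liptgt(.03,0,.085,tilt=a),s))
```

```text
12.15 [ 0.67940412 -0.26653713  0.12483601] [0.62093766 0.74535942 0.18603565 0.15577706] 45.62618136405945 0.013190808007290918
tilt 28.085201227781816
32 (array([ 0.03,  0.05, -0.55]), array([-3.9,  0. ,  0.1]))
36 (array([ 0.03,  0.  , -1.17]), array([-7.9,  0. ,  0.1]))
40 (array([ 0.03, -0.08, -1.79]), array([-11.9,   0. ,   0.1]))
```

Emit:
jog_arm([
  [[0,0,-0.3],[-2,0,0],255],
  [[0,0,-0.55],[-4,0,0],255],
  [[0,0,-0.85],[-6,0,0],255],
  [[0,0,-1.15],[-8,0,0],255],
  [[0,0,-1.5],[-10,0,0],255],
  [[0,-0.1,-1.7],[-11.5,0,0],255],
  [[0,-0.1,-1.8],[-12,0,0],255],
  [[0,-0.1,-1.8],[-12,0,0],255],
  [[0,-0.1,-1.8],[-12,0,0],255],
  [[0,-0.1,-1.8],[-12,0,0],255],
  [[0,-0.1,-1.8],[-12,0,0],255],
  [[0,-0.1,-1.8],[-12,0,0],255],
])

```text
time: 13.65
tool_pos: [0.6707, -0.2681, 0.1394]
ee_rot: [0.602, 0.722, 0.263, 0.219]
ft_force: [0.4, -0.6, -4.6]
width: 0.0132
grasp_force: 45.7
```

Emit:
jog_arm([
  [[0,0,0],[0,0,0],255],
  [[0,0,0],[0,0,0],255],
  [[0,0,0],[0,0,0],255],
  [[0,0,0],[0,0,0],255],
  [[0,0,0],[0,0,0],255],
  [[0,0,0],[0,0,0],255],
  [[0,0,0],[0,0,0],255],
  [[0,0,0],[0,0,0],255],
  [[0,0,0],[0,0,0],255],
  [[0,0,0],[0,0,0],255],
  [[0,0,0],[0,0,0],255],
  [[0,0,0],[0,0,0],255],
])

```text
time: 15.15
tool_pos: [0.6706, -0.2682, 0.1394]
ee_rot: [0.602, 0.722, 0.263, 0.219]
ft_force: [-0.2, -0.5, -3.2]
width: 0.013
grasp_force: 45.7
```

Run:
```python
from h import *
s=env.sense(); r=R.from_quat(s["ee_rot"]); print(s["time"],"tilt",np.degrees(np.arccos(-r.as_matrix()[2,2])),s["ft_force"],s["wrist_torque"],"lip w",s["tool_pos"]+r.apply(LIPT))
w,d=env.grab_frame("wrist"); im,_=env.grab_frame("side"); c=cv2.resize(im[120:300,230:470],(560,420)); cv2.imwrite("pics/p2.png",cv2.resize(np.hstack([c,w]),(800,300)))
for a in(30,20,10,0): print(a,plan(*liptgt(.03,0,.085,tilt=a),s))
```

```text
15.15 tilt 39.99852341117138 [-0.18323659 -0.47594021 -3.24320467] [-0.34938717  0.67333816 -0.03140041] lip w [ 0.58400293 -0.18643252  0.08419658]
30 (array([ 0.03, -0.16,  1.47]), array([10. , -0. ,  0.1]))
20 (array([ 0.03, -0.61,  2.97]), array([20. , -0. ,  0.1]))
10 (array([ 0.03, -1.32,  4.36]), array([30. , -0. ,  0.1]))
0 (array([ 0.03, -2.25,  5.61]), array([40. , -0. ,  0.1]))
```

View pics/p2.png

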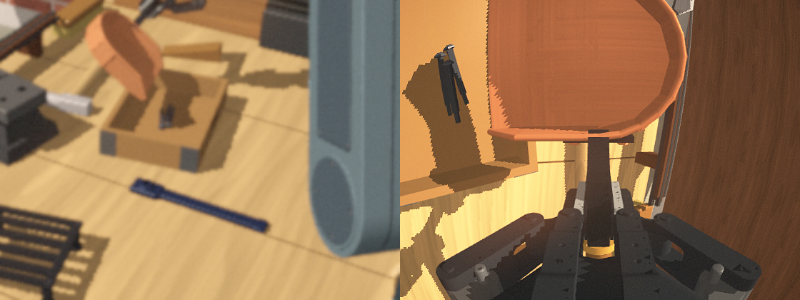

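All three nails are out: the wrist view shows the pan empty and the nails in a bunch in the tray at (450,85). The measured tilt is 40.0°, held for about 2 s. Now I'll level the ladle over the tray.

Emit:
jog_arm([
  [[0,0,0],[0,0,0],255],
  [[0,0,0.3],[2,0,0],255],
  [[0,-0.1,0.9],[6,0,0],255],
  [[0,-0.15,1.5],[10,0,0],255],
  [[0,-0.35,2.1],[14,0,0],255],
  [[0,-0.5,2.7],[18,0,0],255],
  [[0,-0.75,3.3],[22,0,0],255],
  [[0,-1.0,3.85],[26,0,0],255],
  [[0,-1.3,4.35],[30,0,0],255],
  [[0,-1.65,4.85],[34,0,0],255],
  [[0,-2.1,5.4],[38,0,0],255],
  [[0,-2.25,5.6],[40,0,0],255],
])

```text
time: 16.75
tool_pos: [0.6896, -0.2639, 0.081]
ee_rot: [0.64, 0.768, -0.0, -0.001]
ft_force: [-0.2, 0.8, -4.0]
width: 0.0134
grasp_force: 45.6
```

Emit:
jog_arm([
  [[0,0,0],[0,0,0],255],
  [[0,0,0],[0,0,0],255],
  [[0,0,0],[0,0,0],255],
  [[0,0,0],[0,0,0],255],
])

```text
time: 17.25
tool_pos: [0.6889, -0.2651, 0.0826]
ee_rot: [0.64, 0.768, 0.0, 0.0]
ft_force: [-0.0, -0.2, -3.5]
width: 0.0132
grasp_force: 45.6
```

Run:
```python
from h import *
s=env.sense(); p,q=s["tool_pos"],s["ee_rot"]; r=R.from_quat(q); print(s["time"],p,"tilt",np.degrees(np.arccos(-r.as_matrix()[2,2])),"lip w",p+r.apply(LIPT))
w,d=env.grab_frame("wrist"); P=wpts(d,p,q); hsv=cv2.cvtColor(w,cv2.COLOR_BGR2HSV); cv2.imwrite("pics/w6.png",w)
TR=R.from_euler("z",-TY,degrees=True).apply((P-np.r_[TRAY,0]).reshape(-1,3)).reshape(P.shape)
k=(abs(TR[...,0])<.075)&(abs(TR[...,1])<.11)&(TR[...,2]>.004)&(TR[...,2]<.05)&(hsv[...,2]<75)&(hsv[...,1]<130)
n,l,st,_=cv2.connectedComponentsWithStats(k.astype(np.uint8))
for i in range(1,n):
    if st[i,4]>30: a=TR[l==i]; print("dark in tray",st[i],np.round(a.min(0)*1e3),np.round(a.max(0)*1e3))
t=r.inv().apply(P.reshape(-1,3)-p).reshape(P.shape); m=(t[...,0]>.045)&(t[...,0]<.15)&(t[...,1]>-.08)&(t[...,1]<.05)&(t[...,2]>-.02)&(t[...,2]<.01); m=cv2.erode(m.astype(np.uint8),None)>0
print("pan: dark px",(m&(hsv[...,2]<70)&(hsv[...,1]<120)).sum(),"of",m.sum())
f=t[m&(abs(t[...,1])<.03)]; co=np.linalg.lstsq(np.c_[f[:,:2],np.ones(len(f))],f[:,2],rcond=None)[0]; print("floor slope deg",np.degrees(np.arctan(co[:2])),"z",np.median(f[:,2]))
cop=(hsv[...,0]<14)&(hsv[...,1]>110)&(t[...,2]<-.026)&(t[...,2]>-.036); print("rim t x",np.percentile(t[cop][:,0],[1,99]),"y",np.percentile(t[cop][:,1],[1,99]))
b=(p,r); q0=np.array([.5589,.1489,.0513])
for f in (0,.5,1): 
    pp=p+(q0-p)*f; pp[2]=.145 if f<1 else .0815; print(f,plan(pp,Rt(TY-(TY+11.55)*f),s))
```

```text
17.25 [ 0.68890388 -0.26506124  0.08255976] tilt 0.03841776308071471 lip w [ 0.58361622 -0.18669539  0.08548427]
dark in tray [113  71  13  64 280] [-16. -33.   8.] [ 0. 19. 28.]
pan: dark px 0 of 35721
floor slope deg [ 0.16758967 -0.09625217] z 0.00325204914053104
rim t x [0.03496089 0.1302616 ] y [-0.06280726  0.05702254]
0 (array([-0.  ,  0.  , -6.24]), array([0., 0., 0.]))
0.5 (array([21.53, -2.67, -6.25]), array([ 0.,  0., 11.]))
1 (array([43.06, -5.35,  0.09]), array([ 0. ,  0. , 21.9]))
```

The pan is level and empty (0 dark pixels), and the nails are in the tray at x -16 to 0, y -33 to 19 mm. With the trivet uncovered, I'll measure it directly for the set-down.

Run:
```python
from h import *
im,d=env.grab_frame("top"); P=pts("top",d); k=np.zeros(d.shape,bool); k[175:262,155:240]=1; k&=(P[...,2]>.035)&(P[...,2]<.056)
q=P[k]; r=cv2.minAreaRect((q[:,:2]*1000).astype(np.float32)); print(len(q),r,np.percentile(q[:,2],[5,50,95])); print(q[:,:2].mean(0))
n=(P[...,2]>.012)&(P[...,2]<.04)&(cv2.cvtColor(im,cv2.COLOR_BGR2HSV)[...,2]<70); n[:200]=0;n[260:]=0;n[:,:305]=0;n[:,385:]=0; print("nail px",n.sum(), P[n].mean(0) if n.any() else "")
```

```text
1515 ((575.585693359375, 241.21844482421875), (141.17604064941406, 141.37860107421875), 12.817651748657227) [0.03919416 0.04372224 0.04831258]
[0.57482047 0.24095994]
nail px 0
```

Emit:
jog_arm([
  [[0,0,-0.6],[0,0,0],255],
  [[0.1,0,-2],[0,0,0],255],
  [[0.4,-0.05,-3.8],[0,0,0.2],255],
  [[1.2,-0.15,-5.3],[0,0,0.6],255],
  [[2.8,-0.35,-6.2],[0,0,1.4],255],
  [[5.2,-0.65,-6.5],[0,0,2.6],255],
  [[8.2,-1.0,-6.5],[0,0,4.1],255],
  [[11.4,-1.45,-6.5],[0,0,5.7],255],
  [[14.6,-1.85,-6.5],[0,0,7.3],255],
  [[17.8,-2.25,-6.5],[0,0,8.9],255],
  [[21,-2.7,-6.5],[0,0,10.5],255],
  [[23.5,-3,-6.5],[0,0,12],255],
])

```text
time: 18.85
tool_pos: [0.6159, -0.0365, 0.1475]
ee_rot: [0.717, 0.697, 0.0, -0.0]
ft_force: [0.2, -0.2, -4.7]
width: 0.0131
grasp_force: 45.6
```

Run:
```python
from h import *
s=env.sense(); print(s["tool_pos"]); print(plan([.5566,.1470,.0813],Rt(-11.55),s)); print(plan([.5566,.1470,.0513],Rt(-11.55),s))
```

```text
[ 0.61586323 -0.03648389  0.14752672]
(array([18.17, -6.44,  6.64]), array([-0. , -0. ,  9.9]))
(array([18.17, -6.44,  9.64]), array([-0. , -0. ,  9.9]))
```

Emit:
jog_arm([
  [[2.5,-0.9,0],[0,0,1.4],255],
  [[5.3,-1.9,0],[0,0,3],255],
  [[8.3,-2.9,0.2],[0,0,4.6],255],
  [[11.2,-3.9,0.7],[0,0,6.2],255],
  [[13.8,-4.9,1.4],[0,0,7.6],255],
  [[16,-5.7,2.4],[0,0,8.8],255],
  [[17.3,-6.2,3.5],[0,0,9.5],255],
  [[18,-6.4,4.6],[0,0,9.9],255],
  [[18.2,-6.45,5.6],[0,0,9.9],255],
  [[18.2,-6.45,6.3],[0,0,9.9],255],
  [[18.2,-6.45,6.6],[0,0,9.9],255],
  [[18.2,-6.45,6.6],[0,0,9.9],255],
])

```text
time: 20.35
tool_pos: [0.5581, 0.1442, 0.0809]
ee_rot: [0.775, 0.632, -0.0, -0.0]
ft_force: [0.5, -0.5, -3.9]
width: 0.0131
grasp_force: 45.5
```

Run:
```python
from h import *
s=env.sense(); print(s["tool_pos"],s["ee_rot"],s["ft_force"]); print(plan([.5566,.1470,.0513],Rt(-11.55),s))
```

```text
[0.55810056 0.14421966 0.08089832] [ 7.74730325e-01  6.32291787e-01 -1.28130746e-04 -4.97087613e-05] [ 0.46501902 -0.50599691 -3.88824533]
(array([ 0.24, -0.2 ,  2.96]), array([-0.,  0., -0.]))
```

Emit:
jog_arm([
  [[0.1,-0.1,0.3],[0,0,0],255],
  [[0.25,-0.2,0.8],[0,0,0],255],
  [[0.25,-0.2,1.4],[0,0,0],255],
  [[0.25,-0.2,1.9],[0,0,0],255],
  [[0.25,-0.2,2.3],[0,0,0],255],
  [[0.25,-0.2,2.55],[0,0,0],255],
  [[0.25,-0.2,2.7],[0,0,0],255],
  [[0.25,-0.2,2.8],[0,0,0],255],
  [[0.25,-0.2,2.85],[0,0,0],255],
  [[0.25,-0.2,2.9],[0,0,0],255],
  [[0.25,-0.2,2.95],[0,0,0],255],
  [[0.25,-0.2,2.95],[0,0,0],255],
])

```text
time: 21.85
tool_pos: [0.5565, 0.1476, 0.0517]
ee_rot: [0.775, 0.633, 0.0, 0.0]
ft_force: [-0.7, -0.4, -2.1]
width: 0.0131
grasp_force: 45.7
```

Emit:
jog_arm([
  [[0,0,0.03],[0,0,0],255],
  [[0,0,0.06],[0,0,0],255],
  [[0,0,0.06],[0,0,0],255],
  [[0,0,0.06],[0,0,0],255],
])

```text
time: 22.35
tool_pos: [0.5566, 0.1475, 0.0514]
ee_rot: [0.774, 0.633, 0.0, 0.0]
ft_force: [-1.3, -0.7, 2.8]
width: 0.0133
grasp_force: 46.4
```

Contact is firm at +2.8 N, the same as at the original pick. I'll release in steps and then withdraw upward.

Emit:
jog_arm([
  [[0,0,0],[0,0,0],200],
  [[0,0,0],[0,0,0],180],
  [[0,0,0],[0,0,0],140],
  [[0,0,0],[0,0,0],90],
  [[0,0,0],[0,0,0],40],
  [[0,0,0],[0,0,0],0],
  [[0,0,0],[0,0,0],0],
  [[0,0,0],[0,0,0],0],
  [[0,0,0],[0,0,0],0],
])

```text
time: 23.48
tool_pos: [0.5565, 0.1476, 0.051]
ee_rot: [0.775, 0.633, 0.0, -0.0]
ft_force: [0.2, -0.4, -0.2]
width: 0.0858
grasp_force: 0.0
```

Emit:
jog_arm([
  [[0,0,-0.5],[0,0,0],0],
  [[0,0,-1.5],[0,0,0],0],
  [[0,0,-3],[0,0,0],0],
  [[0,0,-5],[0,0,0],0],
  [[0,0,-7.5],[0,0,0],0],
  [[0,0,-10],[0,0,0],0],
  [[0,0,-12.5],[0,0,0],0],
  [[0,0,-14.5],[0,0,0],0],
  [[0,0,-15],[0,0,0],0],
  [[0,0,-15],[0,0,0],0],
])

```text
time: 24.72
tool_pos: [0.5565, 0.1476, 0.2014]
ee_rot: [0.774, 0.633, 0.0, 0.0]
ft_force: [-0.4, -0.7, 0.7]
width: 0.0856
grasp_force: 0.0
```

Run:
```python
from h import *
s=env.sense(); p,q=s["tool_pos"],s["ee_rot"]; print(p,s["width"],s["grasp_force"],s["ft_force"])
w,d=env.grab_frame("wrist"); P=wpts(d,p,q); hsv=cv2.cvtColor(w,cv2.COLOR_BGR2HSV)
L=R.from_euler("z",11.55,degrees=True).apply((P-np.array([.5752,.241,.045])).reshape(-1,3)).reshape(P.shape)
cop=(hsv[...,0]<14)&(hsv[...,1]>110)&(L[...,2]>.030)&(L[...,2]<.042)&(abs(L[...,0])<.1)&(abs(L[...,1])<.09); print("rim rel trivet: x",np.percentile(L[cop][:,0],[1,99]),"y",np.percentile(L[cop][:,1],[1,99]))
m=(abs(L[...,0])<.035)&(abs(L[...,1])<.035); f=L[m]; co=np.linalg.lstsq(np.c_[f[:,:2],np.ones(len(f))],f[:,2],rcond=None)[0]; print("floor slope deg",np.degrees(np.arctan(co[:2])),"floor z",np.median(f[:,2])+.045)
im,d=env.grab_frame("top"); im2,d2=env.grab_frame("side")
P=pts("top",d); k=(P[...,2]>.044)&(P[...,2]<.056);b=np.zeros_like(k);b[180:270,285:400]=1;b&=k;print("tray",cv2.minAreaRect((P[b][:,:2]*1e3).astype(np.float32)))
a=cv2.resize(im[110:320,120:400],(400,300)); c=cv2.resize(im[190:265,290:395],(400,286)); c=cv2.copyMakeBorder(c,0,14,0,0,cv2.BORDER_CONSTANT)
x=cv2.resize(im2[130:310,130:370],(400,300)); y=cv2.resize(w,(400,300)); cv2.imwrite("pics/fin.png",np.vstack([np.hstack([a,c]),np.hstack([x,y])]))
```

```text
[0.55648153 0.14757366 0.20135579] 0.08564750738534896 0.0 [-0.42432175 -0.67738071  0.68650211]
rim rel trivet: x [-0.06698549  0.05763635] y [-0.06169966  0.05738015]
floor slope deg [ -2.68927889 -67.98229476] floor z 0.04867765482313971
tray ((554.3350219726562, -191.5980682373047), (170.30026245117188, 241.85414123535156), 10.335573196411133)
```

View pics/fin.png

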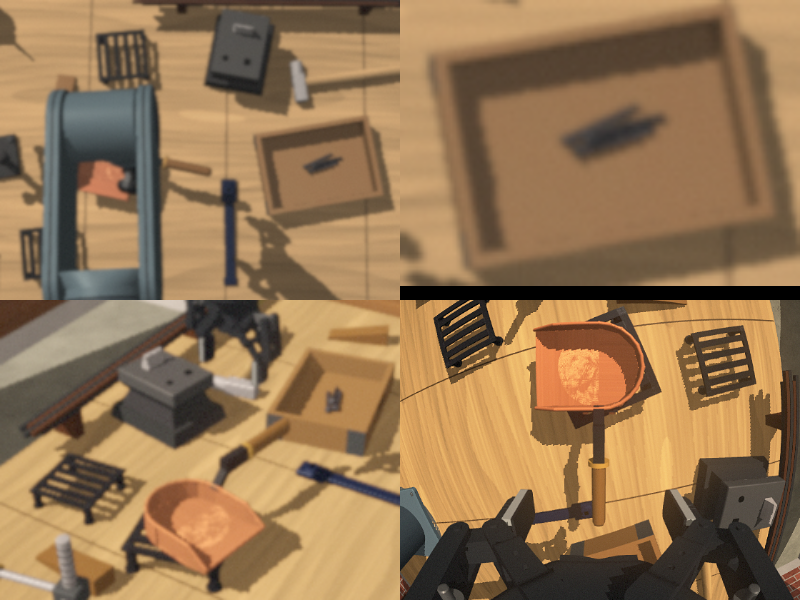

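The final views show the empty ladle standing on the large trivet. Its rim is centred within about 2 mm and its floor is at 48.7 mm, against an expected 49. The nails are in the middle of the tray, the tray has not moved, and the gripper is clear. The floor-slope fit in that last check was spoiled by the fingers in view, so I ignored it. Handing in.

```bash
python3 -c "
from cell import env; print(env.close_job())"
```

```text
the job is handed in; nothing more can be done
None
```

The job is handed in; no verdict came back, but my last check showed the nails in the unmoved tray and the empty ladle released on the large trivet, within about 2 mm of its centre.

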